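Sweep scattered staple cartons into the desk tray

TASK

Clear the desk in front of the blue tray: with your fingertips, push the three small staple cartons along the desk and over the sloping lip until all three lie flat and wholly inside the tray. Only push them, never lift or tip them, and leave the two dropper bottles and the larger blue-and-white carton as they stand.

Things in the scene. Friction and masses are not known exactly. Their poses are not given: they have to be found in the camera images.
- tray: blue sheet-metal sweep-in tray with thin steel rims, fixed to the desk: 156 mm deep, 236 mm wide outside (230 inside), low walls (3 mm thick, 28 mm high, 14 mm beside the lip) at the back and both sides, none at the mouth. Origin under its centre; its x axis points from the mouth to the back wall (inner face of the back wall at x = +75 mm), its y axis along its width (inner side walls at y = +-115 mm). Its floor is 2 mm above the desk.
- tray_mouth (a point): middle of the front edge of the tray's sloping lip, at desk level; same axes as the tray. The lip rises from the desk to the 2 mm floor over the first 24 mm inwards. To the right of the tray, stand tube racks (0.1 m high) and a pipette leaning in a stand (its top about 0.36 m above the desk), all fixed.
- carton_a: one of three identical small white-and-teal cartons of staples, closed, 35 x 67 x 21 mm (x, y, z), about 60 g, lying flat; origin at the centre of its underside. It slides on the desk when pushed.
- carton_a_corner0 (a point): middle of the upright edge at the +x +y corner of carton_a, half way up (10 mm)
- carton_a_corner1 (a point): middle of the upright edge at the +x -y corner of carton_a, half way up (10 mm)
- carton_a_corner2 (a point): middle of the upright edge at the -x -y corner of carton_a, half way up (10 mm)
- carton_a_corner3 (a point): middle of the upright edge at the -x +y corner of carton_a, half way up (10 mm)
- carton_b: another of three identical small white-and-teal cartons of staples, closed, 35 x 67 x 21 mm (x, y, z), about 60 g, lying flat; origin at the centre of its underside. It slides on the desk when pushed.
- carton_b_corner0 (a point): middle of the upright edge at the +x +y corner of carton_b, half way up (10 mm)
- carton_b_corner1 (a point): middle of the upright edge at the +x -y corner of carton_b, half way up (10 mm)
- carton_b_corner2 (a point): middle of the upright edge at the -x -y corner of carton_b, half way up (10 mm)
- carton_b_corner3 (a point): middle of the upright edge at the -x +y corner of carton_b, half way up (10 mm)
- carton_c: the third of three identical small white-and-teal cartons of staples, closed, 35 x 67 x 21 mm (x, y, z), about 60 g, lying flat; origin at the centre of its underside. It slides on the desk when pushed.
- carton_c_corner0 (a point): middle of the upright edge at the +x +y corner of carton_c, half way up (10 mm)
- carton_c_corner1 (a point): middle of the upright edge at the +x -y corner of carton_c, half way up (10 mm)
- carton_c_corner2 (a point): middle of the upright edge at the -x -y corner of carton_c, half way up (10 mm)
- carton_c_corner3 (a point): middle of the upright edge at the -x +y corner of carton_c, half way up (10 mm)
- green_bottle: small standing dropper bottle with a green cap, 19 mm diameter, 56 mm tall, origin at the centre of its foot; leave alone
- white_bottle: the same with a white cap; leave alone
- swab_carton: larger blue-and-white carton, 56 x 106 x 48 mm, origin at the centre of its underside; leave alone

How it is judged:
By the outcome, as a careful person would: the job done as asked, in the order asked, and still so for the second after the job is handed in, with the robot touching nothing.
It also fails if it takes over 72 s, if anything falls off the work surface, if the arm or the gripper's body presses on something with over 40 N, if the wrist force passes 120 N, or if a joint passes its speed limit or range.

ROBOT

A 6-joint arm with a two-finger parallel gripper is mounted at the origin on a cart in front of the work surface, level with it; the furniture and walls round the work are solid. World frame = base frame: x ahead of the robot, y to its left, z up, the work surface at z = 0. Lengths are in m, angles in degrees, forces in N, time in s.
With the tool pointing down it reaches from about 0.375 to 0.825 m from the base axis. Payload 5.5 kg.
Tool frame: the origin (TCP) lies at the very end of the fingers, on their centre line; the grasp point (between the pads) lies 19 mm behind it; z points along the fingers, y is the direction in which the jaws open and shut (so a half turn about z gives the same grasp; the last joint's range is limited). The gripper opens to 85 mm and grips with 20 to 120 N. Pads are 22 mm wide; open, the fingers measure 114 mm over their backs; the gripper's body (76 mm by 85 mm) begins 54 mm behind the grasp point. The pads swing forward as they close: fully open they stand 13 mm farther back than shut.
Start: joints at [-73.854, 17.962, -2.699, 69.339, 0, 90], TCP at [0.167, -0.576, 0.205] pointing down, gripper open.
Joint ranges: [-152.73, 152.73], [-39.44, 99.34], [-58.76, 71.6], [-118.89, 123.64], [-81.53, 83.1], [-180, 180]. Speed limits (degrees/s): [136.94, 136.94, 172.46, 180, 180, 180].

INTERFACE

Orientations are given as [roll, pitch, yaw] about the fixed x, y, z axes, in that order (R = Rz(yaw) Ry(pitch) Rx(roll)).
In Python, from plant import bot gives the robot as it stands.
- The arm moves only by the tool servo_tool, never from a script. Its argument "targets" is one flat list of numbers, 4 for each row, row after row: the shift along the tool's x, y, z in m, then the turn about the tool's z in rad. In form: [dx, dy, dz, roll, dx, dy, dz, roll, ...]. A call has 1 to 8 rows; each row shifts and turns the commanded pose from where the row before left it, along the tool's axes as they then stand; what a row does not reach is not made up. A row lasts 1/8 s, in which the tool goes at most 62.5 mm and 10.7 degrees, less where a joint would pass 70% of its speed; a pose out of reach is approached as far as the arm can. A call is refused whole if a number of a shift passes 0.0625 or a number of a turn 0.188, either way. A call with a gripper value outside its range is refused whole. "hand" is the closure, from 0 (fully open) to 1 (shut), set as the call begins (left out, the last holds). The fingers move at their own pace and stop on an object; the grip force is fixed at half the most. Time passes only in rows, so rows that do not move let the fingers close. It gives the time, the measured TCP pose, the force and the opening at its end, in the units of the state.
- bot.read_state(): the state, without advancing time (a new reading comes with each control period).
- bot.camera(name): name is "side" or "top"; returns a dict with "frame" (384x512x3 uint8, red, green, blue), "intrinsics" (3x3 intrinsics, pixels), "R" (3x3) and "t" (3): a world point X has camera coordinates R X + t. Camera axes: x right, y down, z forward; pixel columns grow to the right and rows downward; lengths in m; the calibration is good to about 2 mm. A picture is of the moment at which its call begins. There is no depth.
- bot.hand_in(): hands the job in, once; it reports no verdict.
Trained networks look in a picture, given as the dict that the camera call returned (one of the last four; its "shot" number tells which), for a name from the list of things; names that differ only in an ending like _2 or _b are one class to them, and where a whole thing is asked for, a point or a joint stands for the part that bears it (a point fixed in the world has none). Each returns a list of dicts, best first, with "p" (0 to 1); they miss things now and then, are a little off and sometimes report something else, mostly with a low value. They report only what shows in the picture. A call takes as long as a camera call.
- bot.search_frame(picture, thing): "centre" ([column, row] in pixels, amid what is visible of it).
- bot.pinpoint(picture, thing): "centre" ([column, row] in pixels: a listed point, or the origin of a listed thing).
The state is a dict: "t": time; "joint_positions": joint angles; "dq": joint speeds; "joint_torque": joint torques, N m; "position": TCP position; "orientation": TCP orientation; "contact_force": force on the tool from outside, world axes, zero at the start; "moment": the same for the moment, N m; "opening": opening from 0.0 (shut) to 1.0 (fully open).
Only numpy, scipy, OpenCV 4.12 (cv2) and the standard library are available. Lean on these libraries where they do the work, as an engineer would, in place of code of your own. Each camera call takes 0.05 s, during which the arm holds its last target. There are 200 camera calls.

## Working session

There is one attempt and no reset: what is moved stays moved. The work goes in short steps, Python scripts to look and compute and a tool call to move; the robot and the scene stay as the last step left them, time stands still between calls to the robot, and variables do not carry over. Pictures are saved under pics/ and viewed, about 8 in all and at most 12, crops included, and the job is handed in when it is done.

Besides the shell and the picture viewer there is one more tool, called as name(argument=value, ...) on one line, values as JSON. servo_tool: Moves the arm, as the interface text tells. Its arguments: {"type":"object","properties":{"targets":{"type":"array","items":{"type":"number"}},"hand":{"type":"number"}},"required":["targets"]}

```bash
mkdir -p pics; cat > h.py <<'E'
import numpy as np, cv2
from plant import bot
def px2w(c,uv,z):
    K=np.array(c["intrinsics"]);R=np.array(c["R"]);t=np.array(c["t"])
    d=R.T@np.linalg.solve(K,[uv[0],uv[1],1.]); o=-R.T@t
    return o+d*(z-o[2])/d[2]
def save(c,n): cv2.imwrite(f"pics/{n}.png",cv2.cvtColor(c["frame"],cv2.COLOR_RGB2BGR))
def look(c,th,z,f=bot.pinpoint):
    for r in f(c,th):
        if r["p"]>.15: print(th,round(r["p"],2),np.round(r["centre"]),np.round(px2w(c,r["centre"],z)[:2],4))
E
python3 - <<'E'
from h import *
s=bot.read_state();print(s["t"],s["position"],s["orientation"],s["contact_force"])
for n in("top","side"):
    c=bot.camera(n);save(c,n+"0");print(n,"cam",np.round(-np.array(c["R"]).T@np.array(c["t"]),3))
    for th,z in(("tray",0),("tray_mouth",0),("carton_a",0),("carton_a_corner0",.01),("carton_a_corner1",.01),("carton_a_corner2",.01),("carton_a_corner3",.01),("green_bottle",0),("white_bottle",0),("swab_carton",0)): look(c,th,z)
E
```

```text
0.0 [ 0.16668925 -0.57572953  0.20401797] [-1.79901200e+02 -1.91595175e-03  1.61469869e+01] [-0.64730368 -0.69574598  0.30169158]
top cam [0.385 0.247 0.992]
tray 0.81 [338. 147.] [0.6258 0.0587]
tray_mouth 0.79 [314. 154.] [0.6089 0.1196]
carton_a 0.71 [232. 173.] [0.5619 0.3212]
carton_a 0.71 [249. 211.] [0.4689 0.2798]
carton_a 0.65 [256. 137.] [0.652  0.2628]
carton_a 0.26 [195. 147.] [0.6291 0.4142]
carton_a_corner0 0.93 [250. 122.] [0.6882 0.2771]
carton_a_corner0 0.93 [240. 130.] [0.6669 0.3015]
carton_a_corner0 0.63 [270. 142.] [0.6363 0.2288]
carton_a_corner0 0.57 [262. 152.] [0.6118 0.2469]
carton_a_corner0 0.55 [240. 159.] [0.595  0.3019]
carton_a_corner1 0.93 [250. 122.] [0.6882 0.2771]
carton_a_corner1 0.93 [240. 130.] [0.6669 0.3015]
carton_a_corner1 0.63 [270. 142.] [0.6363 0.2288]
carton_a_corner1 0.57 [262. 152.] [0.6118 0.2469]
carton_a_corner1 0.55 [240. 159.] [0.595  0.3019]
carton_a_corner2 0.93 [250. 122.] [0.6882 0.2771]
carton_a_corner2 0.93 [240. 130.] [0.6669 0.3015]
carton_a_corner2 0.63 [270. 142.] [0.6363 0.2288]
carton_a_corner2 0.57 [262. 152.] [0.6118 
[... 1122 characters left out ...]
206.] [0.6127 0.2468]
carton_a_corner1 0.6 [195. 199.] [0.6418 0.2157]
carton_a_corner1 0.59 [171. 214.] [0.6854 0.2891]
carton_a_corner2 0.92 [179. 214.] [0.6646 0.2883]
carton_a_corner2 0.85 [204. 206.] [0.6127 0.2468]
carton_a_corner2 0.6 [195. 199.] [0.6418 0.2157]
carton_a_corner2 0.59 [171. 214.] [0.6854 0.2891]
carton_a_corner3 0.92 [179. 214.] [0.6646 0.2883]
carton_a_corner3 0.85 [204. 206.] [0.6127 0.2468]
carton_a_corner3 0.6 [195. 199.] [0.6418 0.2157]
carton_a_corner3 0.59 [171. 214.] [0.6854 0.2891]
green_bottle 0.68 [247. 262.] [0.4757 0.4447]
white_bottle 0.7 [177. 244.] [0.6397 0.3972]
white_bottle 0.62 [218. 177.] [0.6122 0.0643]
swab_carton 0.57 [330. 230.] [0.3013 0.3078]
```

View pics/top0.png

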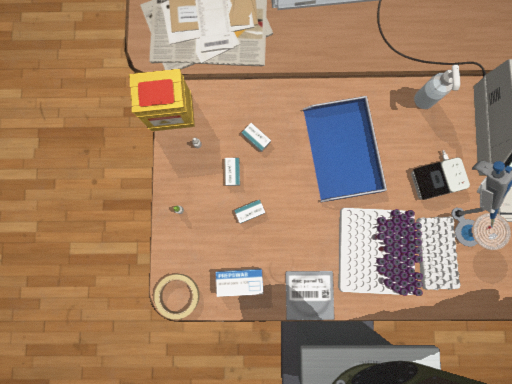

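View pics/side0.png

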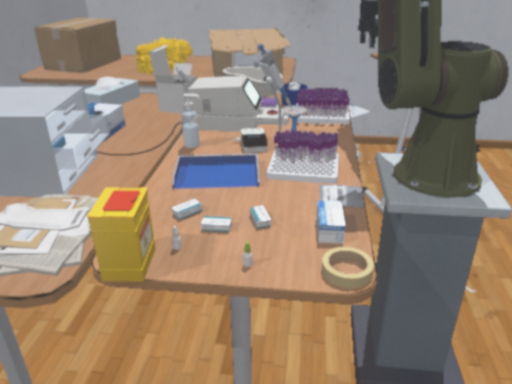

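The top view shows the tray at (305–385, 97–200) with its mouth to the left (+y). The cartons are at (256,137), (232,172) and (249,211), and the bottles at (196,143) and (176,209). The swab carton is at (239,282) and the tube racks are below the tray from row 208. The side view agrees. Next I need the carton and tray orientations.

```bash
cat >> h.py <<'E'
def rects(c,boxes,z=.021):
    out=[];hsv=cv2.cvtColor(c["frame"],cv2.COLOR_RGB2HSV)
    for (x,y) in boxes:
        x,y=int(x),int(y);r=22
        h=hsv[y-r:y+r,x-r:x+r].astype(int)
        m=(((h[...,1]<70)&(h[...,2]>140))|((h[...,0]>75)&(h[...,0]<100)&(h[...,1]>60))).astype('uint8')
        n,l,st,ce=cv2.connectedComponentsWithStats(m)
        k=max(range(1,n),key=lambda i:st[i,4])
        p=np.argwhere(l==k)[:,::-1]+[x-r,y-r]
        w=np.array([px2w(c,q,z)[:2] for q in p])
        (cx,cy),(a,b),an=cv2.minAreaRect((w*1000).astype('float32'))
        if a<b: an+=90
        an=(an+90)%180-90
        print("carton",[x,y],"ctr mm",round(cx),round(cy),"size",round(max(a,b)),round(min(a,b)),"long-axis yaw",round(an,1))
        out.append((cx,cy,an))
    return out
E
python3 - <<'E'
from h import *
c=bot.camera("top")
rects(c,[(256,137),(232,172),(249,211)])
hsv=cv2.cvtColor(c["frame"],cv2.COLOR_RGB2HSV)
m=cv2.inRange(hsv,(105,130,40),(125,255,255));m[:,:295]=0;m[:85]=0;m[205:]=0;m[:,395:]=0
p=np.argwhere(m)[:,::-1];w=np.array([px2w(c,q,.014)[:2] for q in p])
r=cv2.minAreaRect((w*1000).astype('float32'));print(r,np.round(cv2.boxPoints(r)))
for q in((305,110),(321,200)):print(q,px2w(c,q,.014)[:2])
for q in((340,208),(400,210),(459,222)):print("rack",q,px2w(c,q,.1)[:2])
print("yellow",px2w(c,(193,125),0)[:2],px2w(c,(188,105),.12)[:2])
E
```

```text
carton [256, 137] ctr mm 649 261 size 69 34 long-axis yaw 46.6
carton [232, 172] ctr mm 564 322 size 68 36 long-axis yaw 0.3
carton [249, 211] ctr mm 465 279 size 68 35 long-axis yaw -66.8
((619.5216064453125, 51.336273193359375), (226.6324005126953, 150.01806640625), 9.410222053527832) [[495. 107.]
 [520. -41.]
 [744.  -4.]
 [719. 144.]]
(305, 110) [0.71642615 0.14048517]
(321, 200) [0.49217793 0.10690557]
rack (340, 208) [0.46497319 0.07837426]
rack (400, 210) [ 0.45978271 -0.05141223]
rack (459, 222) [ 0.43302047 -0.17664062]
yellow [0.68521264 0.42035783] [0.69492664 0.41126952]
```

```bash
cat >> h.py <<'E'
T=np.array([.620,.050]);U=np.array([.163,-.987]);V=np.array([.987,.163])
def uv(u,v): return T+u*U+v*V           # tray frame -> world
def plan(wps,start=None):
    """wps: (x,y,z,yaw,nrows); prints tool-frame rows"""
    if start is None:
        s=bot.read_state();p=np.array(s["position"]);y=s["orientation"][2]
        print("t",round(s["t"],2),"at",np.round(p,4),"yaw",round(y,1),"tray uv",np.round([(p[:2]-T)@U,(p[:2]-T)@V],3),"F",np.round(s["contact_force"],1))
    else: p=np.array(start[:3]);y=start[3]
    for x,yy,z,ya,n in wps:
        q=np.array([x,yy,z]);d=(q-p)/n;dy=(ya-y)/n
        print("->",np.round(q,3),ya)
        for i in range(n):
            a=np.radians(y);c,s=np.cos(a),np.sin(a)
            print("  ",[round(float(k),4) for k in(d[0]*c+d[1]*s,d[0]*s-d[1]*c,-d[2],-np.radians(dy))])
            y+=dy
        p=q
E
python3 - <<'E'
from h import *
a=uv(-.33,-.011);print(a)
plan([(.167,-.576,.42,16.15,4),(.42,0,.42,16.15,11),(*a,.12,99.4,9)])
E
```

```text
[0.555353 0.373917]
t 1.15 at [ 0.1668 -0.5763  0.2049] yaw 16.1 tray uv [ 0.544 -0.549] F [-0.4 -0.2  0.1]
-> [ 0.167 -0.576  0.42 ] 16.15
   [0.0001, -0.0001, -0.0538, -0.0]
   [0.0001, -0.0001, -0.0538, -0.0]
   [0.0001, -0.0001, -0.0538, -0.0]
   [0.0001, -0.0001, -0.0538, -0.0]
-> [0.42 0.   0.42] 16.15
   [0.0367, -0.0439, -0.0, 0.0]
   [0.0367, -0.0439, -0.0, 0.0]
   [0.0367, -0.0439, -0.0, 0.0]
   [0.0367, -0.0439, -0.0, 0.0]
   [0.0367, -0.0439, -0.0, 0.0]
   [0.0367, -0.0439, -0.0, 0.0]
   [0.0367, -0.0439, -0.0, 0.0]
   [0.0367, -0.0439, -0.0, 0.0]
   [0.0367, -0.0439, -0.0, 0.0]
   [0.0367, -0.0439, -0.0, 0.0]
   [0.0367, -0.0439, -0.0, 0.0]
-> [0.555 0.374 0.12 ] 99.4
   [0.026, -0.0357, 0.0333, -0.1614]
   [0.0314, -0.0311, 0.0333, -0.1614]
   [0.036, -0.0256, 0.0333, -0.1614]
   [0.0396, -0.0195, 0.0333, -0.1614]
   [0.0423, -0.0129, 0.0333, -0.1614]
   [0.0438, -0.0059, 0.0333, -0.1614]
   [0.0442, 0.0012, 0.0333, -0.1614]
   [0.0434, 0.0083, 0.0333, -0.1614]
   [0.0415, 0.0151, 0.0333, -0.1614]
```

servo_tool(targets=[0,0,-0.054,0,0,0,-0.054,0,0,0,-0.054,0,0,0,-0.054,0], hand=0.55)

```text
t: 1.65
position: [0.1668, -0.5761, 0.4229]
orientation: [180.0, -0.0, 16.1]
contact_force: [0.4, -0.8, 0.6]
opening: 0.448
```

servo_tool(targets=[0.037,-0.044,0,0,0.037,-0.044,0,0,0.037,-0.044,0,0,0.037,-0.044,0,0,0.037,-0.044,0,0,0.037,-0.044,0,0,0.037,-0.044,0,0,0.037,-0.044,0,0])

```text
t: 2.65
position: [0.3537, -0.1542, 0.4212]
orientation: [180.0, -0.1, 16.1]
contact_force: [1.3, 0.1, -0.8]
opening: 0.447
```

servo_tool(targets=[0.037,-0.044,0,0,0.037,-0.044,0,0,0.037,-0.044,0,0])

```text
t: 3.02
position: [0.4236, 0.0036, 0.4212]
orientation: [180.0, -0.1, 16.2]
contact_force: [0.4, -0.7, 0.8]
opening: 0.45
```

servo_tool(targets=[0.026,-0.036,0.033,-0.16,0.031,-0.031,0.033,-0.16,0.036,-0.026,0.033,-0.16,0.04,-0.02,0.033,-0.16,0.042,-0.013,0.033,-0.16,0.044,-0.006,0.033,-0.16,0.044,0.001,0.033,-0.16,0.043,0.008,0.033,-0.16])

```text
t: 4.03
position: [0.5441, 0.3355, 0.1559]
orientation: [180.0, -0.0, 89.8]
contact_force: [0.6, -0.2, 0.8]
opening: 0.445
```

```bash
python3 - <<'E'
from h import *
plan([(*uv(-.33,-.011),.08,99.4,2),(*uv(-.33,-.011),.006,99.4,2)])
E
```

```text
t 4.03 at [0.5441 0.3355 0.1559] yaw 89.8 tray uv [-0.294 -0.028] F [ 0.6 -0.2  0.8]
-> [0.555 0.374 0.08 ] 99.4
   [0.0192, 0.0055, 0.0379, -0.0838]
   [0.0187, 0.0071, 0.0379, -0.0838]
-> [0.555 0.374 0.006] 99.4
   [0.0, 0.0, 0.037, -0.0]
   [0.0, 0.0, 0.037, -0.0]
```

servo_tool(targets=[0.019,0.005,0.038,-0.084,0.019,0.007,0.038,-0.084,0,0,0.037,0,0,0,0.025,0,0,0,0.012,0])

```text
t: 4.65
position: [0.5534, 0.3719, 0.005]
orientation: [-179.9, 0.1, 99.1]
contact_force: [-0.1, -0.7, 0.4]
opening: 0.451
```

servo_tool(targets=[-0.015,0,0,0,-0.015,0,0,0,-0.015,0,0,0,-0.015,0,0,0,-0.015,0,0,0])

```text
t: 5.28
position: [0.5668, 0.2972, 0.0074]
orientation: [180.0, -0.0, 99.1]
contact_force: [-0.5, 0.0, -0.2]
opening: 0.45
```

```bash
python3 - <<'E'
from h import *
plan([])
a,b=bot.camera("top")["frame"],bot.camera("side")["frame"]
f=lambda i,r:cv2.resize(i[r[1]:r[3],r[0]:r[2]],(400,400),interpolation=cv2.INTER_CUBIC)
cv2.imwrite("pics/p1.png",cv2.cvtColor(np.hstack([f(a,(160,80,310,230)),f(b,(140,130,290,280))]),cv2.COLOR_RGB2BGR))
E
```

```text
t 5.28 at [0.5668 0.2972 0.0074] yaw 99.1 tray uv [-0.253 -0.012] F [-0.5  0.  -0.2]
```

View pics/p1.png

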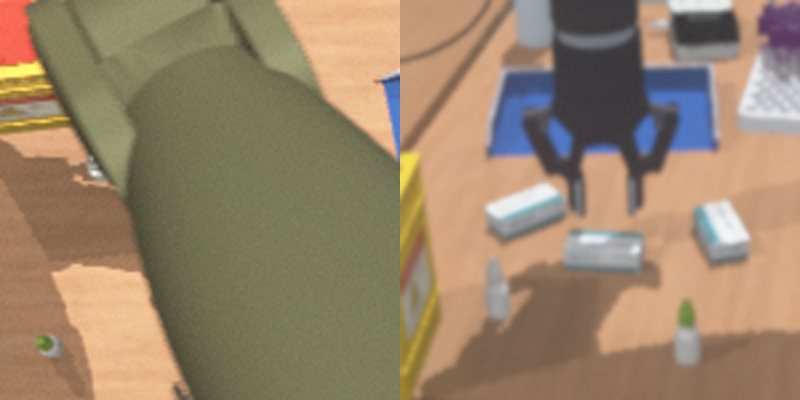

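```bash
python3 - <<'E'
from h import *
c=bot.camera("side");K=np.array(c["intrinsics"]);R=np.array(c["R"]);t=np.array(c["t"])
look(c,"carton_a",0)
for off in(-.029,.029):
  for z in(.007,.02,.03,.05):
    P=K@(R@np.array([.567+off,.297+.16*off,z])+t);print(off,z,np.round(P[:2]/P[2],1))
for z in (0,.01,.02,.03,.05): print("tips",z,px2w(c,(206,209.5),z)[:2],px2w(c,(228,209.5),z)[:2])
s=bot.read_state();print(s)
E
```

```text
carton_a 0.83 [215. 229.] [0.5672 0.3288]
carton_a 0.73 [185. 212.] [0.6568 0.2647]
carton_a 0.63 [207. 220.] [0.5942 0.292 ]
carton_a 0.62 [260. 221.] [0.4671 0.284 ]
-0.029 0.007 [230.1 218.6]
-0.029 0.02 [229.9 214. ]
-0.029 0.03 [229.7 210.4]
-0.029 0.05 [229.4 203.2]
0.029 0.007 [205.5 219.4]
0.029 0.02 [205.2 214.7]
0.029 0.03 [204.9 211.1]
0.029 0.05 [204.3 203.9]
tips 0 [0.60771015 0.24568019] [0.5526879  0.23996732]
tips 0.01 [0.6034687  0.26178065] [0.54937554 0.25616425]
tips 0.02 [0.59922725 0.27788111] [0.54606317 0.27236118]
tips 0.03 [0.5949858  0.29398157] [0.5427508  0.28855811]
tips 0.05 [0.5865029 0.3261825] [0.53612607 0.32095196]
{'t': 5.475, 'joint_positions': array([ 2.77534276e+01,  3.00539142e+01, -1.18181831e+01,  4.81164579e+01,
        1.96023167e-02,  1.08682142e+02]), 'dq': array([ 0.84609091,  0.26463142,  0.45898681, -0.0699925 ,  0.14406686,
        0.13031516]), 'joint_torque': array([-6.83506764e-01, -6.18472981e+01,  2.91125929e+01,  5.41577570e-02,
       -4.93544026e-02, -1.39524540e-02]), 'position': array([0.5664606 , 0.29821074, 0.00702508]), 'orientation': array([ 1.79995437e+02, -2.22354288e-02,  9.90712884e+01]), 'contact_force': array([-0.34253598,  0.99482939,  0.52158468]), 'moment': array([0.01745408, 0.03139293, 0.01844074]), 'opening': 0.4493097062534562}
```

The fingers passed over the carton: partly open, the tips sit well above the TCP. I'll lift, back off, and find the desk by touch.

servo_tool(targets=[0,0,-0.03,0,0.04,0,0,0,0.04,0,0,0,0,0,0.03,0,0,0,0.004,0,0,0,0,0])

```text
t: 6.22
position: [0.5532, 0.3772, 0.0027]
orientation: [-179.9, 0.0, 99.1]
contact_force: [0.3, 1.1, 0.2]
opening: 0.45
```

servo_tool(targets=[0,0,0.003,0,0,0,0,0])

```text
t: 6.48
position: [0.5542, 0.3773, 0.0005]
orientation: [180.0, -0.0, 99.1]
contact_force: [0.4, 0.0, -0.9]
opening: 0.447
```

servo_tool(targets=[0,0,0.002,0,0,0,0,0])

```text
t: 6.72
position: [0.5537, 0.3773, -0.002]
orientation: [180.0, -0.0, 99.1]
contact_force: [-0.0, 0.0, -0.1]
opening: 0.45
```

```bash
python3 - <<'E'
from h import *
plan([])
b=bot.camera("side")["frame"]
cv2.imwrite("pics/p2.png",cv2.cvtColor(cv2.resize(b[160:280,150:310],(800,600),interpolation=cv2.INTER_CUBIC),cv2.COLOR_RGB2BGR))
E
```

```text
t 6.72 at [ 0.5537  0.3773 -0.002 ] yaw 99.1 tray uv [-0.334 -0.012] F [-0.   0.  -0.1]
```

View pics/p2.png

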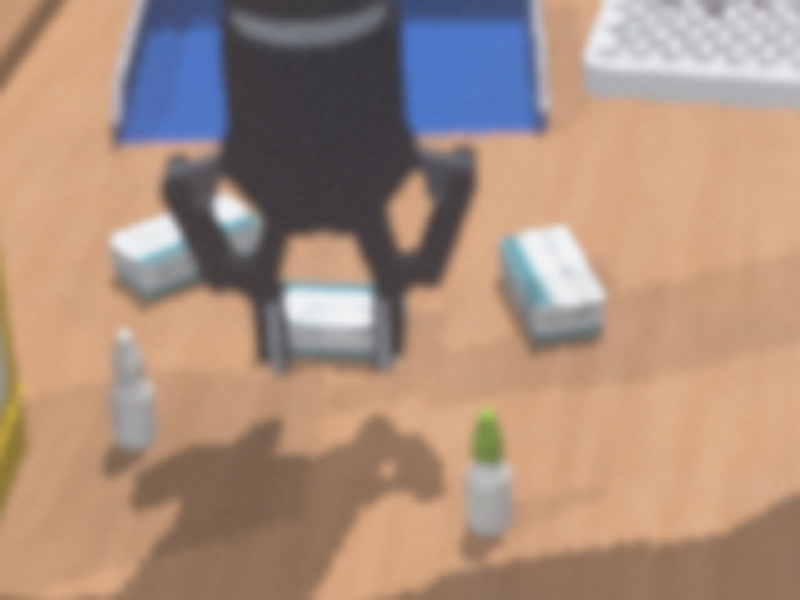

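servo_tool(targets=[0,0,0.003,0,0,0,0,0])

```text
t: 7.02
position: [0.5534, 0.3773, -0.0055]
orientation: [-180.0, 0.0, 99.1]
contact_force: [-0.3, 0.0, -0.6]
opening: 0.449
```

servo_tool(targets=[0,0,0.002,0,0,0,0,0])

```text
t: 7.28
position: [0.5535, 0.3774, -0.0073]
orientation: [-180.0, 0.0, 99.1]
contact_force: [-0.1, 0.1, 0.0]
opening: 0.449
```

servo_tool(targets=[0,0,0.002,0,0,0,0,0])

```text
t: 7.52
position: [0.5535, 0.3774, -0.0093]
orientation: [-180.0, 0.0, 99.1]
contact_force: [-0.1, -0.1, 0.4]
opening: 0.45
```

```bash
python3 - <<'E'
from h import *
plan([])
c=bot.camera("side");K=np.array(c["intrinsics"]);R=np.array(c["R"]);t=np.array(c["t"])
for z in(0,.01,.02):
    P=K@(R@np.array([.5537,.377,z])+t);print(z,np.round(P[:2]/P[2],1))
b=c["frame"][215:250,195:240]
cv2.imwrite("pics/p3.png",cv2.cvtColor(cv2.resize(b,None,fx=12,fy=12,interpolation=cv2.INTER_CUBIC),cv2.COLOR_RGB2BGR))
E
```

```text
t 7.53 at [ 0.5535  0.3774 -0.0093] yaw 99.1 tray uv [-0.334 -0.012] F [-0.1 -0.1  0.4]
0 [216.8 241. ]
0.01 [216.6 237.4]
0.02 [216.3 233.6]
```

View pics/p3.png

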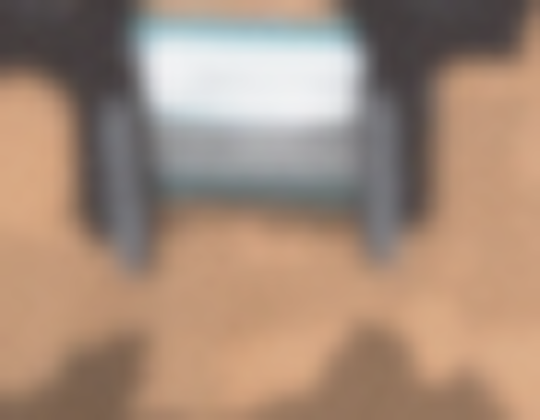

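servo_tool(targets=[0,0,0.005,0,-0.015,0,0,0,-0.015,0,0,0,-0.02,0,0,0,-0.02,0,0,0,-0.02,0,0,0,-0.02,0,0,0])

```text
t: 8.45
position: [0.5714, 0.2672, -0.014]
orientation: [180.0, -0.0, 99.1]
contact_force: [0.2, -0.3, -0.2]
opening: 0.451
```

```bash
python3 - <<'E'
from h import *
plan([])
c=bot.camera("side");look(c,"carton_a",0)
E
```

```text
t 8.45 at [ 0.5714  0.2672 -0.014 ] yaw 99.1 tray uv [-0.222 -0.013] F [ 0.2 -0.3 -0.2]
carton_a 0.91 [184. 212.] [0.6602 0.2613]
carton_a 0.66 [217. 211.] [0.5789 0.248 ]
carton_a 0.65 [261. 224.] [0.4619 0.2976]
```

servo_tool(targets=[-0.02,0,0,0,-0.02,0,0,0,-0.02,0,0,0,-0.02,0,0,0,-0.02,0,0,0,-0.02,0,0,0,-0.018,0,0,0,-0.015,0,0,0])

```text
t: 9.55
position: [0.5955, 0.1165, -0.0141]
orientation: [180.0, 0.0, 99.1]
contact_force: [-0.3, 0.7, 0.7]
opening: 0.449
```

servo_tool(targets=[-0.01,0,0,0,-0.008,0,0,0,-0.005,0,0,0,0.03,0,0,0,0.03,0,-0.04,0,0.03,0,-0.06,0])

```text
t: 10.3
position: [0.5831, 0.1824, 0.0811]
orientation: [-179.8, 0.0, 99.1]
contact_force: [0.8, 0.6, -0.3]
opening: 0.45
```

```bash
python3 - <<'E'
from h import *
plan([])
c=bot.camera("side");look(c,"carton_a",0)
a=bot.camera("top")["frame"];b=c["frame"]
f=lambda i,r:cv2.resize(i[r[1]:r[3],r[0]:r[2]],(400,300),interpolation=cv2.INTER_CUBIC)
cv2.imwrite("pics/p4.png",cv2.cvtColor(np.hstack([f(a,(200,80,400,230)),f(b,(140,130,300,250))]),cv2.COLOR_RGB2BGR))
E
```

```text
t 10.3 at [0.5831 0.1824 0.0811] yaw 99.1 tray uv [-0.137 -0.015] F [ 0.8  0.6 -0.3]
carton_a 0.91 [185. 212.] [0.6577 0.2639]
carton_a 0.74 [220. 179.] [0.6041 0.0803]
```

View pics/p4.png

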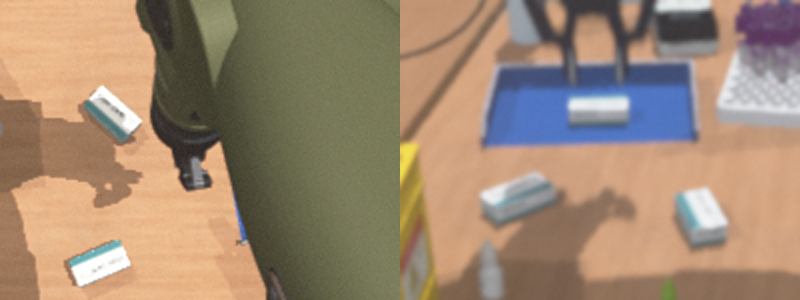

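```bash
python3 - <<'E'
from h import *
plan([(.438,.344,.09,113.2,5),(.438,.344,.012,113.2,2)])
E
```

```text
t 10.45 at [0.5877 0.1844 0.0856] yaw 99.3 tray uv [-0.138 -0.01 ] F [ 0.6 -0.4 -1.1]
-> [0.438 0.344 0.09 ] 113.2
   [0.0363, -0.0244, -0.0009, -0.0486]
   [0.0375, -0.0226, -0.0009, -0.0486]
   [0.0385, -0.0208, -0.0009, -0.0486]
   [0.0395, -0.0189, -0.0009, -0.0486]
   [0.0404, -0.0169, -0.0009, -0.0486]
-> [0.438 0.344 0.012] 113.2
   [0.0, 0.0, 0.039, -0.0]
   [0.0, 0.0, 0.039, -0.0]
```

servo_tool(targets=[0.036,-0.024,-0.001,-0.049,0.038,-0.023,-0.001,-0.049,0.039,-0.021,-0.001,-0.049,0.039,-0.019,-0.001,-0.049,0.04,-0.017,-0.001,-0.049,0,0,0.039,0,0,0,0.039,0,0,0,0,0], hand=0.8)

```text
t: 11.45
position: [0.4321, 0.3388, 0.0053]
orientation: [-179.6, 0.1, 113.2]
contact_force: [0.6, 0.1, -0.2]
opening: 0.199
```

```bash
python3 - <<'E'
from h import *
plan([])
c=bot.camera("side");K=np.array(c["intrinsics"]);R=np.array(c["R"]);t=np.array(c["t"])
p=bot.read_state()["position"]
for z in(0,.01,.02,.03):
    P=K@(R@np.array([p[0],p[1],z])+t);print(z,np.round(P[:2]/P[2],1))
b=c["frame"][205:255,230:310]
cv2.imwrite("pics/p5.png",cv2.cvtColor(cv2.resize(b,None,fx=10,fy=10,interpolation=cv2.INTER_CUBIC),cv2.COLOR_RGB2BGR))
E
```

```text
t 11.45 at [0.4321 0.3388 0.0053] yaw 113.2 tray uv [-0.316 -0.138] F [ 0.6  0.1 -0.2]
0 [271.6 234.9]
0.01 [271.6 231.3]
0.02 [271.6 227.6]
0.03 [271.6 223.9]
```

View pics/p5.png

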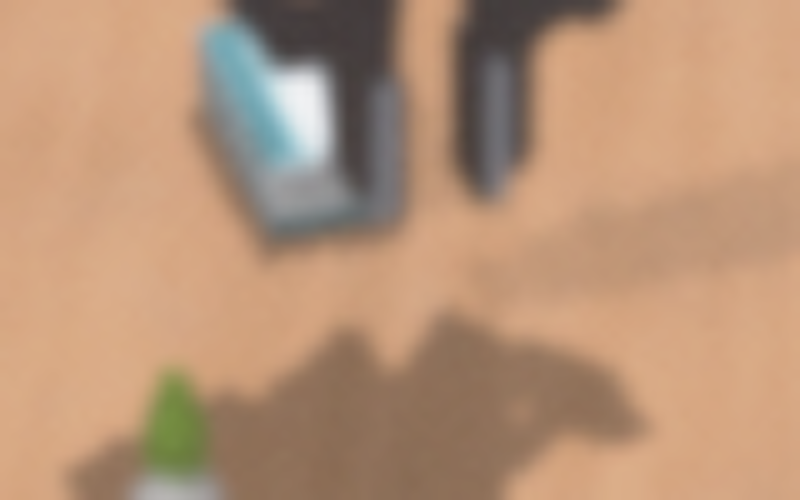

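servo_tool(targets=[0,0.012,0.01,0,0,0,0.009,0,-0.015,0,0,0,-0.015,0,0,0,-0.02,0,0,0,-0.02,0,0,0,-0.02,0,0,0,-0.02,0,0,0])

```text
t: 12.5
position: [0.4903, 0.2437, -0.01]
orientation: [180.0, -0.0, 113.1]
contact_force: [-0.7, 1.3, 0.7]
opening: 0.204
```

```bash
python3 - <<'E'
from h import *
plan([])
c=bot.camera("side");look(c,"carton_a",0)
a=bot.camera("top")["frame"];b=c["frame"]
f=lambda i,r:cv2.resize(i[r[1]:r[3],r[0]:r[2]],(400,300),interpolation=cv2.INTER_CUBIC)
cv2.imwrite("pics/p6.png",cv2.cvtColor(np.hstack([f(a,(200,80,400,230)),f(b,(180,150,300,240))]),cv2.COLOR_RGB2BGR))
E
```

```text
t 12.5 at [ 0.4903  0.2437 -0.01  ] yaw 113.1 tray uv [-0.212 -0.096] F [-0.7  1.3  0.7]
carton_a 0.93 [186. 214.] [0.6516 0.2717]
carton_a 0.71 [218. 178.] [0.6105 0.0742]
carton_a 0.51 [250. 206.] [0.5007 0.2169]
```

View pics/p6.png

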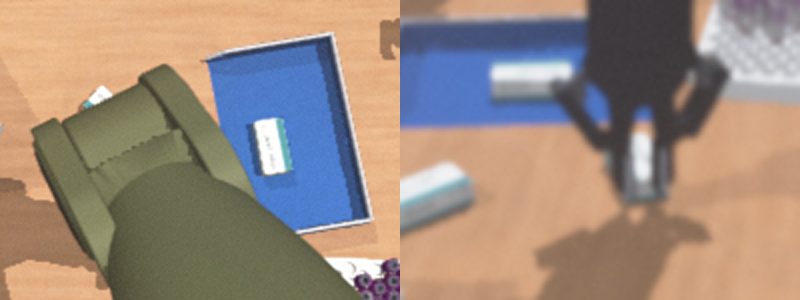

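servo_tool(targets=[-0.02,0,0.003,0,-0.02,0,0,0,-0.017,0,0,0.06,-0.017,0,0,0.06,-0.017,0,0,0.06,-0.017,0,0,0.06])

```text
t: 13.4
position: [0.5266, 0.1426, -0.0132]
orientation: [180.0, -0.0, 99.2]
contact_force: [-0.6, 1.2, -0.3]
opening: 0.197
```

```bash
python3 - <<'E'
from h import *
plan([])
c=bot.camera("side");look(c,"carton_a",0)
b=c["frame"]
f=lambda i,r:cv2.resize(i[r[1]:r[3],r[0]:r[2]],(600,450),interpolation=cv2.INTER_CUBIC)
cv2.imwrite("pics/p7.png",cv2.cvtColor(f(b,(170,140,290,230)),cv2.COLOR_RGB2BGR))
E
```

```text
t 13.4 at [ 0.5266  0.1426 -0.0132] yaw 99.2 tray uv [-0.107 -0.077] F [-0.6  1.2 -0.3]
carton_a 0.81 [186. 213.] [0.6531 0.2691]
carton_a 0.77 [218. 182.] [0.6071 0.0946]
carton_a 0.66 [250. 186.] [0.5143 0.1125]
```

View pics/p7.png

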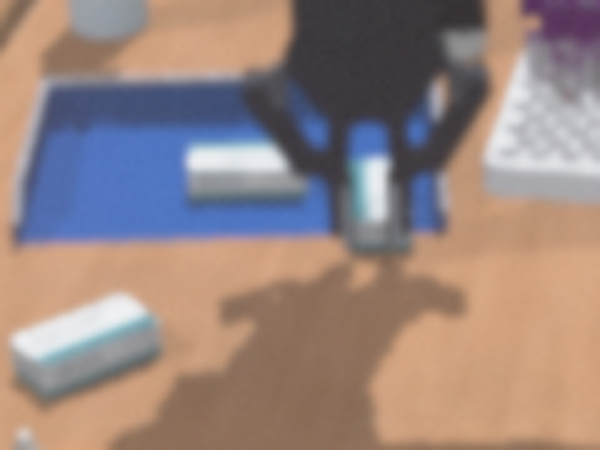

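servo_tool(targets=[-0.018,0,0,0,-0.018,0,0,0,-0.012,0,0,0,-0.008,0,0,0,-0.005,0,0,0,0.03,0,0,0,0.04,0,-0.04,0,0.04,0,-0.06,0])

```text
t: 14.5
position: [0.5175, 0.1874, 0.0786]
orientation: [-179.8, 0.0, 99.4]
contact_force: [1.5, 0.8, -0.3]
opening: 0.196
```

```bash
python3 - <<'E'
from h import *
# carton c1: (649,261), long yaw 46.6; push on long face, normal toward tray
n=np.array([np.cos(np.radians(46.6-90)),np.sin(np.radians(46.6-90))])
a=np.array([.649,.261])-n*(.0175+.011+.022);print(n,a)
ya=180+46.6-90
plan([(.575,.25,.09,110,4),(*a,.09,ya,6),(*a,.01,ya,2)])
c=bot.camera("side");look(c,"carton_a",0)
E
```

```text
[ 0.72657467 -0.68708751] [0.61230798 0.29569792]
t 14.5 at [0.5175 0.1874 0.0786] yaw 99.4 tray uv [-0.152 -0.079] F [ 1.5  0.8 -0.3]
-> [0.575 0.25  0.09 ] 110
   [0.0131, 0.0167, -0.0029, -0.0462]
   [0.0123, 0.0173, -0.0029, -0.0462]
   [0.0115, 0.0179, -0.0029, -0.0462]
   [0.0107, 0.0184, -0.0029, -0.0462]
-> [0.612 0.296 0.09 ] 136.6
   [0.005, 0.0084, -0.0, -0.0774]
   [0.0044, 0.0088, -0.0, -0.0774]
   [0.0037, 0.0091, -0.0, -0.0774]
   [0.003, 0.0094, -0.0, -0.0774]
   [0.0022, 0.0096, -0.0, -0.0774]
   [0.0015, 0.0097, -0.0, -0.0774]
-> [0.612 0.296 0.01 ] 136.6
   [0.0, 0.0, 0.04, -0.0]
   [0.0, 0.0, 0.04, -0.0]
carton_a 0.73 [245. 174.] [0.5392 0.0399]
carton_a 0.66 [218. 179.] [0.6097 0.0815]
carton_a 0.57 [185. 212.] [0.6565 0.2647]
carton_a 0.44 [234. 170.] [0.5758 0.0187]
```

```bash
python3 - <<'E'
from h import *
plan([(*uv(-.268,.066),.09,99.4,5)])
c=bot.camera("top");rects(c,[(256,137)])
E
```

```text
t 14.6 at [0.5228 0.1913 0.0844] yaw 99.6 tray uv [-0.155 -0.073] F [ 0.5 -0.2 -0.3]
-> [0.641 0.325 0.09 ] 99.4
   [0.0225, 0.0279, -0.0011, 0.0008]
   [0.0225, 0.0279, -0.0011, 0.0008]
   [0.0225, 0.0278, -0.0011, 0.0008]
   [0.0225, 0.0278, -0.0011, 0.0008]
   [0.0225, 0.0278, -0.0011, 0.0008]
carton [256, 137] ctr mm 649 262 size 70 36 long-axis yaw 46.9
```

servo_tool(targets=[0.0225,0.028,-0.001,0,0.0225,0.028,-0.001,0,0.0225,0.028,-0.001,0,0.0225,0.028,-0.001,0,0.0225,0.028,-0.001,0,0,0,0.045,0,0,0,0.04,0,0,0,0,0])

```text
t: 15.65
position: [0.6348, 0.3178, -0.0067]
orientation: [-179.5, 0.2, 99.4]
contact_force: [-1.1, -0.9, 0.8]
opening: 0.2
```

```bash
python3 - <<'E'
from h import *
plan([(*uv(-.268,.066),-.014,99.4,1)])
E
```

```text
t 15.65 at [ 0.6348  0.3178 -0.0067] yaw 99.4 tray uv [-0.262  0.058] F [-1.1 -0.9  0.8]
-> [ 0.641  0.325 -0.014] 99.4
   [0.0063, 0.0078, 0.0073, -0.0006]
```

servo_tool(targets=[0,0.007,0.007,0,-0.012,0,0,0,-0.012,0,0,0,-0.012,0,0,0,-0.012,0,0,0,-0.012,0,0,0])

```text
t: 16.4
position: [0.6564, 0.2622, -0.0074]
orientation: [179.9, -0.0, 99.4]
contact_force: [0.9, 1.5, 3.0]
opening: 0.2
```

```bash
python3 - <<'E'
from h import *
plan([])
c=bot.camera("side");look(c,"carton_a",0)
b=c["frame"]
cv2.imwrite("pics/p8.png",cv2.cvtColor(cv2.resize(b[140:260,130:290],(800,600),interpolation=cv2.INTER_CUBIC),cv2.COLOR_RGB2BGR))
E
```

```text
t 16.4 at [ 0.6564  0.2622 -0.0074] yaw 99.4 tray uv [-0.204  0.071] F [0.9 1.5 3. ]
carton_a 0.84 [221. 180.] [0.6003 0.0824]
carton_a 0.75 [248. 173.] [0.5308 0.0332]
carton_a 0.64 [191. 206.] [0.6487 0.2332]
```

View pics/p8.png

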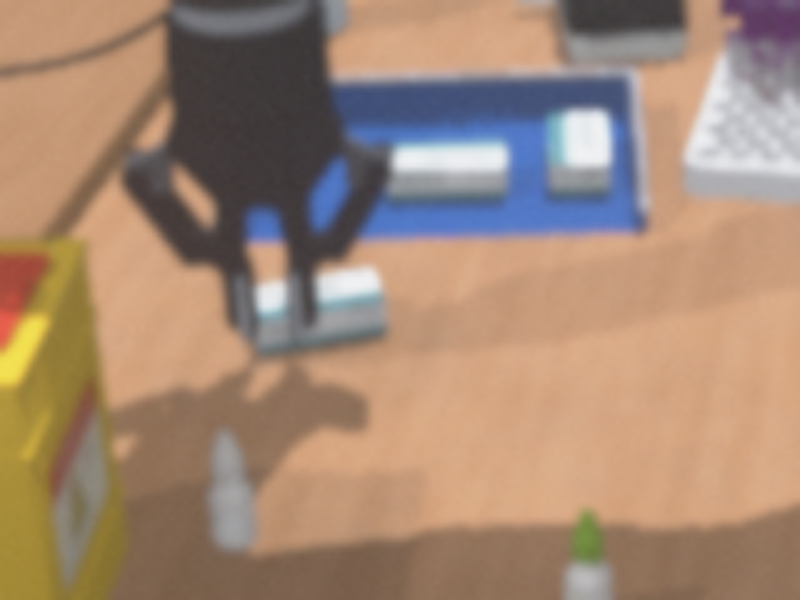

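servo_tool(targets=[0.02,0,0,0,0,-0.01,0.006,0,0,0,0,0,0,0,0,0], hand=0.55)

```text
t: 17.0
position: [0.6419, 0.2808, -0.0146]
orientation: [-180.0, 0.0, 99.4]
contact_force: [-0.8, 0.5, 0.0]
opening: 0.445
```

servo_tool(targets=[-0.015,0,0,0,-0.015,0,0,0,-0.015,0,0,0,-0.015,0,0,0])

```text
t: 17.5
position: [0.6526, 0.22, -0.0141]
orientation: [180.0, -0.0, 99.4]
contact_force: [-0.1, 0.9, 0.0]
opening: 0.45
```

```bash
python3 - <<'E'
from h import *
plan([])
c=bot.camera("side");look(c,"carton_a",0)
b=c["frame"]
cv2.imwrite("pics/p9.png",cv2.cvtColor(cv2.resize(b[140:230,150:270],(800,600),interpolation=cv2.INTER_CUBIC),cv2.COLOR_RGB2BGR))
E
```

```text
t 17.5 at [ 0.6526  0.22   -0.0141] yaw 99.4 tray uv [-0.163  0.06 ] F [-0.1  0.9  0. ]
carton_a 0.7 [193. 197.] [0.6547 0.1869]
carton_a 0.6 [252. 166.] [ 0.527  -0.0173]
carton_a 0.5 [245. 175.] [0.5379 0.0468]
carton_a 0.46 [220. 179.] [0.6054 0.0811]
```

View pics/p9.png

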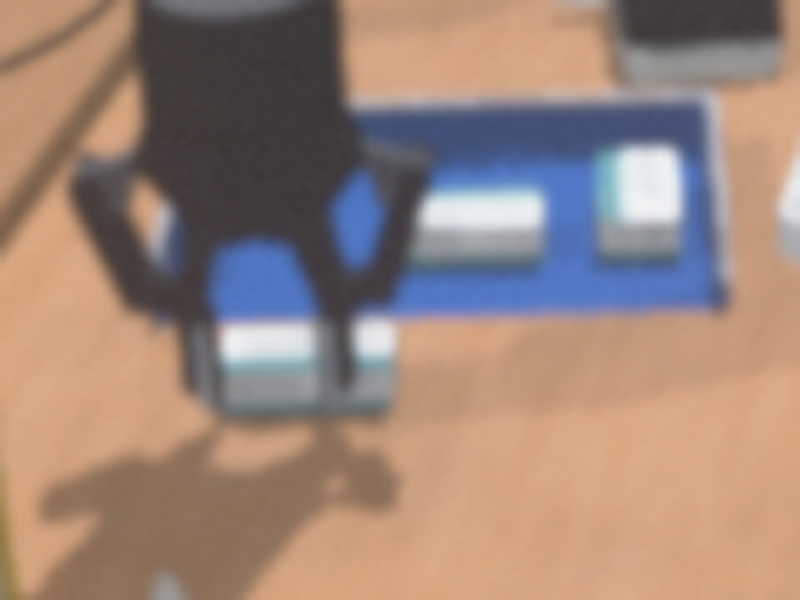

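servo_tool(targets=[-0.015,0.0015,0,0,-0.015,0.0015,0,0,-0.015,0.0015,0,0,-0.015,0.0015,0,0,-0.015,0.0015,0,0,-0.015,0.0015,0,0])

```text
t: 18.35
position: [0.6761, 0.1332, -0.0142]
orientation: [180.0, 0.0, 99.4]
contact_force: [0.1, 0.5, -0.5]
opening: 0.45
```

servo_tool(targets=[-0.012,0,0,0,-0.009,0,0,0,-0.006,0,0,0,0.03,0,0,0,0.04,0,-0.03,0,0.04,0,-0.06,0,0,0,-0.06,0,0,0,-0.06,0])

```text
t: 19.35
position: [0.6626, 0.2117, 0.1896]
orientation: [-180.0, 0.0, 99.5]
contact_force: [1.2, 0.9, 0.2]
opening: 0.449
```

servo_tool(targets=[0.06,-0.05,-0.05,0,0.06,-0.05,-0.05,0,0.05,-0.05,0,0,0.04,-0.05,0,0,0.03,-0.03,0,0,0,0,0,0])

```text
t: 20.1
position: [0.4412, 0.3729, 0.2557]
orientation: [180.0, -0.0, 99.7]
contact_force: [-0.1, -1.1, 0.4]
opening: 0.449
```

```bash
python3 - <<'E'
from h import *
plan([])
c=bot.camera("side");look(c,"carton_a",0)
t=bot.camera("top");look(t,"carton_a",0)
for th in("white_bottle","green_bottle","swab_carton"):look(t,th,0)
f=lambda i,r:cv2.resize(i[r[1]:r[3],r[0]:r[2]],(400,400),interpolation=cv2.INTER_CUBIC)
cv2.imwrite("pics/p10.png",cv2.cvtColor(np.hstack([f(t["frame"],(290,80,400,210)),f(c["frame"],(160,130,280,230))]),cv2.COLOR_RGB2BGR))
E
```

```text
t 20.1 at [0.4412 0.3729 0.2557] yaw 99.7 tray uv [-0.348 -0.124] F [-0.1 -1.1  0.4]
carton_a 0.84 [222. 180.] [0.5981 0.0822]
carton_a 0.76 [246. 178.] [0.5324 0.0632]
carton_a 0.55 [186. 173.] [0.7091 0.0516]
carton_a 0.52 [198. 177.] [0.6691 0.0732]
carton_a 0.79 [342. 152.] [0.6134 0.0488]
carton_a 0.75 [330. 127.] [0.6776 0.0789]
carton_a 0.72 [348. 182.] [0.538  0.0384]
white_bottle 0.65 [198. 145.] [0.6326 0.4078]
green_bottle 0.5 [346. 182.] [0.5375 0.0418]
swab_carton 0.41 [354. 145.] [0.6305 0.0188]
```

View pics/p10.png

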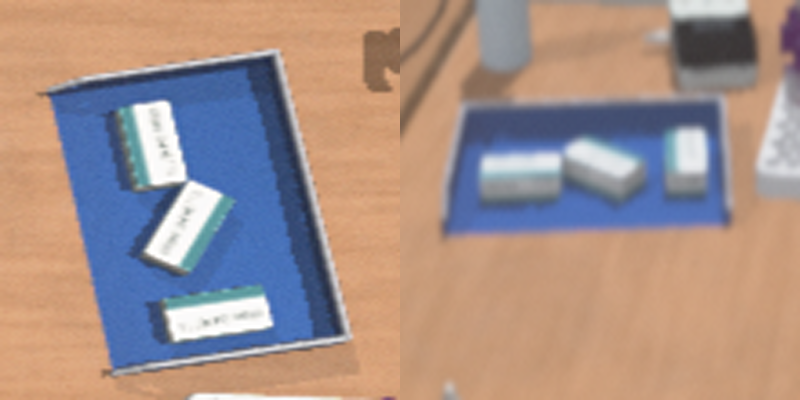

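```bash
python3 - <<'E'
from h import *
c=bot.camera("top")
for x,y,an in rects(c,[(330,120),(341,143),(349,168)],.023):
    o=(np.array([x,y])/1000-T);a=np.radians(an);l=np.array([np.cos(a),np.sin(a)]);m=np.array([-l[1],l[0]])
    P=[o+i*.0335*l+j*.0175*m for i in(1,-1) for j in(1,-1)]
    print("u",np.round([min(p@U for p in P),max(p@U for p in P)],3),"v",np.round([min(p@V for p in P),max(p@V for p in P)],3))
s=c["frame"];full=bot.camera("side")
for th in("green_bottle","white_bottle","swab_carton"):look(full,th,0)
cv2.imwrite("pics/p11.png",cv2.cvtColor(np.hstack([cv2.resize(s,(400,300)),cv2.resize(full["frame"],(400,300))]),cv2.COLOR_RGB2BGR))
E
```

```text
carton [330, 120] ctr mm 666 75 size 81 43 long-axis yaw 19.1
carton [341, 143] ctr mm 633 60 size 111 62 long-axis yaw 5.5
carton [349, 168] ctr mm 535 39 size 68 35 long-axis yaw -80.9
u [-0.04   0.006] v [0.013 0.085]
u [-0.027  0.012] v [-0.02   0.049]
u [-0.037  0.03 ] v [-0.103 -0.068]
green_bottle 0.67 [247. 263.] [0.475  0.4484]
white_bottle 0.61 [176. 245.] [0.6406 0.4004]
swab_carton 0.9 [329. 231.] [0.3041 0.3118]
swab_carton 0.64 [206. 171.] [0.656  0.0339]
```

```bash
python3 - <<'E'
from h import *
c=bot.camera("top")
for q in((328.5,163.8),(322.5,115.5),(327,141)):
    p=px2w(c,q,.023)[:2]-T;print(np.round([p@U,p@V],3))
print(bot.read_state()["t"],bot.hand_in())
E
```

```text
[-0.044 -0.035]
[-0.036  0.086]
[-0.037  0.021]
the job is handed in; nothing more can be done
20.75 None
```

I pushed all three staple cartons over the lip into the tray with the fingertips, and handed the job in at about 20.8 s.

- **Position in the tray:** The front edges lie 34–42 mm inside the mouth, past the 24 mm lip, and clear of the side walls. In the last pictures all three cartons lie flat.
- **Things to leave alone:** Both bottles and the swab carton are within about 1 cm of where they were measured at the start. The arm was clear of everything at hand-in.
- **First pass missed:** My first push passed over a carton, because the fingertips stand about 19 mm above the reported tool point. I backed off, lowered the fingers and pushed again.
- **One carton turned:** The last carton pushed in nudged the middle one, so it lies turned and touching its neighbour.
- **Failed check:** The outline check merged those two touching cartons. I confirmed their size and position from corners read off the picture instead.

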